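# Lock the casting onto the scanning arbor with a linchpin

### The job

The yellow casting on the scanning arbor must be locked on before it is measured. Take the large linchpin with the ring from its black holder, push it down through the hole in the arbor's free end, with the ring sticking out past that end, until its collar sits flat on the bar. Then swing the ring down over the end of the bar until it has snapped fully shut around the pin's tip, and let go.

Things in the scene. Friction and masses are not known exactly. Their poses are not given: they have to be found in the camera images.
- linchpin: Large yellow-zinc linchpin, up to 0.35 kg, upright in a black post 60 mm tall; decoys nearby: a like pin with no ring, a far smaller linchpin. Origin: centre of the underside of its collar (28 wide, 10 thick). z up: square grip 16 x 16, flats along x and y, from 10 to 50 above origin. Shank below: 12 thick, 46 long, tapered tip. Open ring sticks out along -x, level, hinged 5 above origin.
- ring (a joint): Angle of the linchpin's ring, a loop of 5 mm wire 61 wide, reaching 58 from its hinge (along the pin's y): 0 open, level along the pin's -x; grows as its far end swings down; 1.57 shut, along the shank, its bar just below the tip. Sprung over-centre: under about 0.4 it springs back open, beyond it snaps shut by itself. Pressing the far bar down 30 mm (under 3 N) does it.
- ring_end (a point): Middle of the ring's far bar, on the centre line of its 5 mm wire; the straight part of the bar is 24 mm long, along the pin's y. Axes turn with the ring; with the ring open they are the linchpin's.
- arbor_hole (a point): Centre of the mouth of the upright through hole in the arbor's end lug, on its top face. Hole 16 wide, countersunk 5 all round; lug 24 thick, 32 wide, ends 22 from the hole at -x. z up, x along the bar from free end to casting. Casting starts at x = 46, up to 28 above the lug; clear below and past the end. Fixed. The ring passes over the end if the pin's x is within 15 degrees of this x.
Not all that is in view belongs to the job. Leave any turquoise look-alike of the linchpin alone.

How it is judged (in metres and radians):
On the way:
1. the linchpin sits in the arbor's hole, collar down on the bar, its ring still open (horizontal distance between linchpin and arbor_hole below 0.01 m and z of linchpin in the frame of arbor_hole between -0.006 and 0.008 m and value of joint ring below 0.6 rad), for 0.2 s.
At the end, for the whole second after the job is handed in: The linchpin stands in the arbor's hole, its origin within 10 mm of the hole's centre sideways and 6 mm in height, within 0.2 rad of upright, at rest, and its ring is shut (beyond 1.35 rad) (horizontal distance between linchpin and arbor_hole below 0.01 m and z of linchpin in the frame of arbor_hole between -0.006 and 0.006 m and angle between linchpin's own z axis and vertical below 0.2 rad and value of joint ring above 1.35 rad and linear speed of linchpin below 0.02 m/s); the robot touches nothing.
It also fails if it takes over 48 s, if anything falls off the work surface, if the arm or the gripper's body presses on something with over 40 N, if the wrist force passes 120 N, or if a joint passes its speed limit or range.

### The arm

A 6-joint arm with a two-finger parallel gripper is mounted at the origin on the work surface. World frame = base frame: x ahead of the robot, y to its left, z up, the work surface at z = 0. Lengths are in mm, angles in degrees, forces in N, time in s.
With the tool pointing down it reaches from about 350 to 850 mm from the base axis. Payload 8.1 kg.
Tool frame: the origin (TCP) lies midway between the tips of the shut fingers; the grasp point (between the pads) lies 19 mm behind it; z points along the fingers, y is the line along which they close (so a half turn about z gives the same grasp; the last joint's range is limited). The gripper opens to 93 mm and grips with 3 to 60 N. Pads are 15 mm wide; open, the fingers measure 128 mm over their backs; the gripper's body (75 mm by 188 mm) begins 65 mm behind the grasp point.
Start: joints at [71.769, 7.471, 85.268, -0, 87.261, -4.893], TCP at [138.399, 583.824, 218.635] pointing down, gripper open.
Joint ranges: [-169.43, 169.43], [-51.17, 129.36], [1.28, 143.12], [-76.62, 256.62], [0, 156.53], [-152.29, 152.29]. Speed limits (degrees/s): [136.94, 136.94, 159.86, 180, 180, 180].

### API

Orientations are given as [roll, pitch, yaw] about the fixed x, y, z axes, in that order (R = Rz(yaw) Ry(pitch) Rx(roll)).
In Python, from station import manip gives the robot as it stands. The module is installed in compiled form; this text tells all that it offers.
- The arm moves only by the tool jog_arm, never from a script. Its argument "steps" is a list of rows, each a list of 7 numbers: the gripper's target within -1 to 1 (fully open at 1, half-way at 0, shut at -1), then the shift along the tool's x, y, z in cm, then the turn, a rotation vector about the tool's x, y, z in degrees. A call has exactly 8 rows; each row shifts and turns the commanded pose from where the row before left it, along the tool's axes as they then stand; what a row does not reach is not made up. A row lasts 1/10 s, in which the tool goes at most 50 mm and 8.59 degrees, less where a joint would pass 70% of its speed; a pose out of reach is approached as far as the arm can. A call with a gripper value outside its range is refused whole. The fingers move at their own pace and stop on an object; "squeeze" is the grip in N (left out, the last holds). Time passes only in rows, so rows that do not move let the fingers close, or fill a call up. It gives the time, the measured TCP pose, the force, the opening and the grip force at its end, in the units of the state.
- manip.get_state(): the state, without advancing time (a new reading comes with each control period).
- manip.capture(name): name is "scene" or "side" or "wrist"; returns a dict with "pixels" (420x560x3 uint8, red, green, blue), "intrinsics" (3x3 intrinsics, pixels), "k1" (the pictures are not rectified: a ray, as slopes to the right and down, at radius r is drawn at 1 + k1 r^2 times it, then the intrinsics apply), "extrinsics" (4x4, takes a point from camera to world coordinates). Camera axes: x right, y up, looking along -z (the intrinsics and any distortion apply to the point x, -y, -z); pixel columns grow to the right and rows downward; lengths in mm; the calibration is good to about 2 mm. A picture is of the moment at which its call begins. There is no depth.
- manip.finish_job(): hands the job in; it is judged then, once.
The state is a dict: "time": time; "joint_pos": joint angles; "dq": joint speeds; "tau": joint torques, N m; "tcp_pos": TCP position; "orientation": TCP orientation; "ft_force": force on the tool from outside, world axes, zero at the start; "wrist_torque": the same for the moment, N m; "grip_width": finger opening in mm; "grasp_force": force on a finger pad.
Only numpy, scipy, OpenCV 4.12 (cv2) and the standard library are available. Lean on these libraries where they do the work, as an engineer would, in place of code of your own. Each camera call takes 0.05 s, during which the arm holds its last target. There are 200 camera calls.

## Working session

There is one attempt and no reset: what is moved stays moved. The work goes in short steps, Python scripts to look and compute and a tool call to move; the robot and the scene stay as the last step left them, time stands still between calls to the robot, and variables do not carry over. Pictures are saved under pics/ and viewed, at most 10 in all, crops included, and the job is handed in when it is done.

Besides the shell and the picture viewer there is one more tool, called after "Request:" as name([rows], argument=value, ...), one row to a line, values as JSON. jog_arm: Moves the arm, as the interface text tells. Its arguments: {"type":"object","properties":{"steps":{"type":"array"},"squeeze":{"type":"number"}},"required":["steps"]}

```bash
mkdir -p pics
cat > h.py <<'E'
import numpy as np, cv2
from station import manip
from scipy.spatial.transform import Rotation as R
def cap(n,f):
    c=manip.capture(n); cv2.imwrite(f'pics/{f}.png',c['pixels'][:,:,::-1]); np.savez(f'pics/{f}.npz',**{k:c[k] for k in('pixels','intrinsics','k1','extrinsics')}); return c
def load(f): return dict(np.load(f'pics/{f}.npz'))
def ray(c,p):
    K=c['intrinsics'];k=float(c['k1'])
    u=cv2.undistortPoints(np.array([[p]],float),K,np.array([k,0,0,0.]))[0,0]
    E=c['extrinsics'];d=E[:3,:3]@np.array([u[0],-u[1],-1]);return E[:3,3],d/np.linalg.norm(d)
def onz(c,p,z):
    o,d=ray(c,p);return o+d*(z-o[2])/d[2]
def tri(a,p,b,q):
    o,d=ray(a,p);o2,e=ray(b,q);s=np.linalg.lstsq(np.c_[d,-e],o2-o,rcond=None)[0]
    x=o+s[0]*d;y=o2+s[1]*e;return (x+y)/2,np.linalg.norm(x-y)
def proj(c,X):
    E=c['extrinsics'];x=E[:3,:3].T@(np.array(X,float)-E[:3,3]);a=np.array([x[0],-x[1]])/-x[2]
    a=a*(1+float(c['k1'])*(a@a));K=c['intrinsics'];return K[:2,:2]@a+K[:2,2]
E
python3 - <<'E'
from h import *
a=cap('scene','s0');b=cap('side','d0')
cv2.imwrite('pics/both.png',cv2.resize(np.vstack([a['pixels'],b['pixels']])[:,:,::-1],(400,600)))
for c in(a,b):print(c['intrinsics'][0,0],c['k1'],c['extrinsics'].round(2))
E
```

```text
488.59126744090617 0.007447942003395954 [[ 8.6000e-01 -2.9000e-01  4.1000e-01  8.3158e+02]
 [ 5.0000e-01  5.0000e-01 -7.0000e-01 -5.6434e+02]
 [-1.0000e-02  8.2000e-01  5.8000e-01  6.5407e+02]
 [ 0.0000e+00  0.0000e+00  0.0000e+00  1.0000e+00]]
414.78742807240207 -0.0763695025506192 [[ 9.5000e-01  1.6000e-01 -2.6000e-01  2.1033e+02]
 [-3.0000e-01  5.5000e-01 -7.8000e-01 -6.1823e+02]
 [ 2.0000e-02  8.2000e-01  5.7000e-01  6.5421e+02]
 [ 0.0000e+00  0.0000e+00  0.0000e+00  1.0000e+00]]
```

View pics/s0.png

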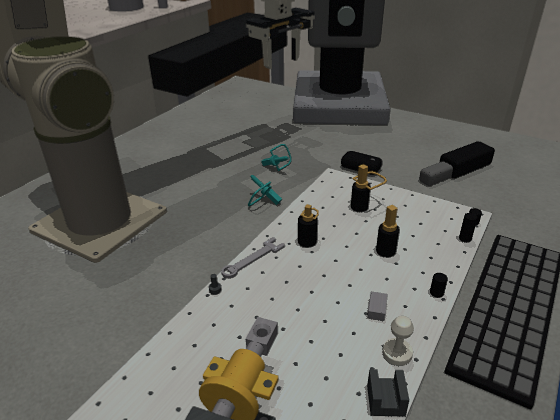

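View pics/d0.png

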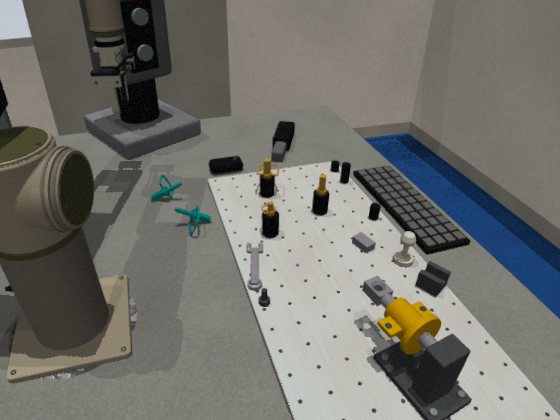

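Scene shows three gold pins in black posts: (362,187), which has a ring to its right; (388,230), tall with no ring visible; and (308,225), short and small. In the side view they are at (267,178), (321,195) and (270,218). The arbor lug is at scene (262,333) and side (377,288). The first pin fits "large, with ring". I'll confirm in a crop.

Run:
```python
from h import *
a=load('s0')['pixels'];b=load('d0')['pixels']
f=lambda i,x,y,w,h:cv2.resize(i[y:y+h,x:x+w,::-1],(400,300),interpolation=cv2.INTER_CUBIC)
cv2.imwrite('pics/crop1.png',np.vstack([np.hstack([f(a,330,155,80,60),f(b,232,150,80,60)]),np.hstack([f(a,225,305,80,60),f(b,345,265,80,60)])]))
```

```text
(no output)
```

View pics/crop1.png

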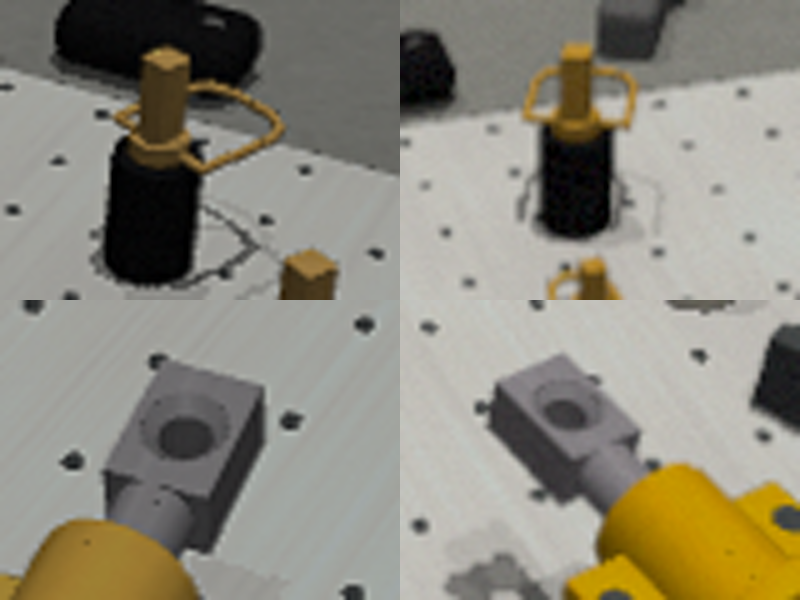

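The crop confirms it: the pin at scene (362,187) is the large linchpin with its open ring, and its far bar is at about scene (383,177). The lug's hole mouth is at scene (262,389) and side (374,286). Next I compute positions.

Run:
```python
from h import *
a=load('s0');b=load('d0')
A=lambda x,y:(330+x/5-.4,155+y/5-.4); B=lambda x,y:(232+(x-400)/5-.4,150+y/5-.4)
C=lambda x,y:(225+x/5-.4,305+(y-300)/5-.4); D=lambda x,y:(345+(x-400)/5-.4,265+(y-300)/5-.4)
print('top',tri(a,A(165,58),b,B(577,49)), onz(a,A(165,58),110),onz(b,B(577,49),110))
print('bar mid z65',[onz(a,A(*p),65).round(1) for p in((245,93),(265,110),(283,128),(120,120),(203,168))])
print('bar side z65',[onz(b,B(*p),65).round(1) for p in((540,72),(620,72),(525,118),(632,122))])
print('hole',tri(a,C(185,422),b,D(566,404)))
cs=[tri(a,C(*p),b,D(*q)) for p,q in(((165,362),(495,385)),((265,385),(562,354)),((205,495),(640,432)),((105,470),(570,468)))]
for c in cs:print(c)
print(manip.get_state())
w=cap('wrist','w0');print(w['extrinsics'],w['intrinsics'],w['k1'])
```

```text
top (array([497.66751652, 327.547882  , 122.22284293]), np.float64(2.595674245682877)) [490.77591988 345.46146888 110.        ] [504.82792339 351.988474   110.        ]
bar mid z65 [array([508.7, 408.5,  65. ]), array([522.7, 398.4,  65. ]), array([535.9, 387.2,  65. ]), array([467.5, 356.4,  65. ]), array([517.2, 336.4,  65. ])]
bar side z65 [array([500.2, 411. ,  65. ]), array([545.3, 398.1,  65. ]), array([477.4, 361.8,  65. ]), array([534.1, 340.9,  65. ])]
hole (array([ 555.95080348, -172.67481   ,  117.33365253]), np.float64(0.5359535372418678))
(array([ 537.08551992, -154.40548034,  114.96988034]), np.float64(0.7030301638113202))
(array([ 567.95337614, -148.35037529,  116.22484266]), np.float64(0.6320746324974945))
(array([ 575.00765649, -192.26925513,  116.98130543]), np.float64(0.20186822508873836))
(array([ 544.40884516, -197.08797566,  113.78525217]), np.float64(0.942575803951479))
{'time': 0.1, 'joint_pos': array([ 7.17673540e+01,  7.51331942e+00,  8.53230410e+01, -1.31573772e-03,
        8.72619706e+01, -4.89434707e+00]), 'dq': array([ 0.03883784, -0.07555433, -0.0907186
[... 203 characters left out ...]
04 , 583.31740564, 217.66587867]), 'orientation': array([-1.79901915e+02, -7.08012591e-03,  1.66661759e+02]), 'ft_force': array([0.12050107, 0.06508976, 0.30647923]), 'wrist_torque': array([ 0.00109239,  0.0071028 , -0.05673743]), 'grasp_force': 0.0, 'grip_width': 93.44870418270227}
[[ 2.29860662e-01 -9.32188912e-01 -2.79621007e-01  6.07511386e+01]
 [ 9.73221423e-01  2.19567965e-01  6.80438811e-02  6.02898518e+02]
 [-2.03393606e-03 -2.87773766e-01  9.57696258e-01  3.83513252e+02]
 [ 0.00000000e+00  0.00000000e+00  0.00000000e+00  1.00000000e+00]] [[330.3305086    0.         280.3439494 ]
 [  0.         330.3305086  209.79510889]
 [  0.           0.           1.        ]] -0.03144827351562832
```

Request:
jog_arm([
  [0,-4.5,-1.8,0,0,0,0],
  [0,-4.5,-1.8,0,0,0,0],
  [0,-4.5,-1.8,0,0,0,0],
  [0,-4.5,-1.8,0,0,0,0],
  [0,-4.5,-1.8,0,0,0,0],
  [0,-4.5,-1.8,0,0,0,0],
  [0,-4.5,-1.8,0,0,0,0],
  [0,-4.5,-1.8,0,0,0,0],
])

```text
time: 0.95
tcp_pos: [456.7, 359.2, 218.4]
orientation: [-180.0, -0.0, 166.7]
ft_force: [-0.2, 2.0, -0.9]
grip_width: 46.4
grasp_force: 0.0
```

Request:
jog_arm([
  [0,-4.6,-1.5,0,0,0,0],
  [0,0,0,0,0,0,8.5],
  [0,0,0,0,0,0,8.5],
  [0,0,0,0,0,0,8.5],
  [0,0,0,0,0,0,8.5],
  [0,0,0,0,0,0,8.5],
  [0,0,0,0,0,0,8.5],
  [0,0,0,0,0,0,8.5],
])

```text
time: 1.75
tcp_pos: [496.6, 335.3, 218.2]
orientation: [-180.0, 0.0, 106.8]
ft_force: [0.6, -0.0, -0.5]
grip_width: 46.8
grasp_force: 0.0
```

Request:
jog_arm([
  [0,0,0,0,0,0,8.5],
  [0,0,0,0,0,0,8.5],
  [0,0,0,0,0,0,8.5],
  [0,0,0,0,0,0,8.5],
  [0,0,0,0,0,0,7],
  [0,0,0,0,0,0,0],
  [0,0,0,0,0,0,0],
  [0,0,0,0,0,0,0],
])

```text
time: 2.55
tcp_pos: [496.7, 335.4, 218.5]
orientation: [-180.0, 0.0, 66.3]
ft_force: [-0.6, 0.0, 0.2]
grip_width: 46.7
grasp_force: 0.0
```

Run:
```python
from h import *
w=cap('wrist','w1');s=manip.get_state();print(s['tcp_pos'],s['orientation'],s['joint_pos'],s['grip_width'],s['time'])
print(w['extrinsics'])
```

```text
[496.68943727 335.42935501 218.51670378] [-1.79989620e+02  9.37012905e-03  6.62940841e+01] [2.91301287e+01 7.38588499e+00 8.53728351e+01 2.61456105e-03
 8.72550177e+01 5.28359199e+01] 46.45807642227508 2.6
[[ 9.16204915e-01  3.83893061e-01  1.14868056e-01  5.29342359e+02]
 [-4.00709735e-01  8.77387415e-01  2.63861766e-01  4.09663292e+02]
 [ 5.10914591e-04 -2.87780195e-01  9.57696350e-01  3.84262089e+02]
 [ 0.00000000e+00  0.00000000e+00  0.00000000e+00  1.00000000e+00]]
```

View pics/w1.png

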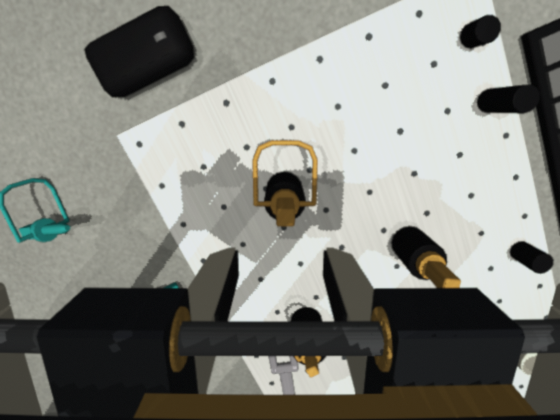

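The wrist view shows the pin upright at about (286,200). Its ring runs level up the image, with the far bar at about (286,143) and its arm ends at (256,203) and (317,203). I'll measure it from the gold mask.

Run:
```python
from h import *
w=load('w1');a=load('s0');b=load('d0')
im=w['pixels'][120:240,230:340];h=cv2.cvtColor(im,cv2.COLOR_RGB2HSV)
m=((h[:,:,0]>8)&(h[:,:,0]<30)&(h[:,:,1]>90)&(h[:,:,2]>60)).astype(np.uint8)
for r in range(15,112,3):
    x=np.flatnonzero(m[r]);
    if len(x): s=np.split(x,np.flatnonzero(np.diff(x)>1)+1);print(r+120,[(int(t[0])+230,int(t[-1])+230) for t in s])
cv2.imwrite('pics/w1c.png',cv2.resize(im[:,:,::-1],(770,600)[:2],interpolation=cv2.INTER_CUBIC))
```

```text
141 [(268, 300)]
144 [(262, 307)]
147 [(258, 266), (302, 311)]
150 [(256, 261), (309, 312)]
153 [(255, 259), (310, 314)]
156 [(254, 258), (311, 315)]
159 [(253, 257), (313, 316)]
162 [(253, 256), (313, 316)]
165 [(253, 256), (313, 316)]
168 [(253, 256), (312, 316)]
171 [(253, 257), (312, 316)]
174 [(253, 257), (312, 316)]
177 [(253, 257), (312, 316)]
180 [(253, 257), (312, 316)]
183 [(253, 257), (312, 316)]
186 [(253, 257), (312, 316)]
189 [(253, 257), (312, 315)]
192 [(253, 257), (276, 293), (312, 315)]
195 [(253, 257), (274, 295), (312, 315)]
198 [(254, 257), (272, 297), (312, 315)]
201 [(254, 258), (264, 305), (312, 315)]
204 [(254, 314)]
207 [(271, 298)]
210 [(272, 297)]
213 [(274, 296)]
216 [(276, 294)]
219 [(276, 294)]
222 [(277, 294)]
225 [(278, 293)]
```

View pics/w1c.png

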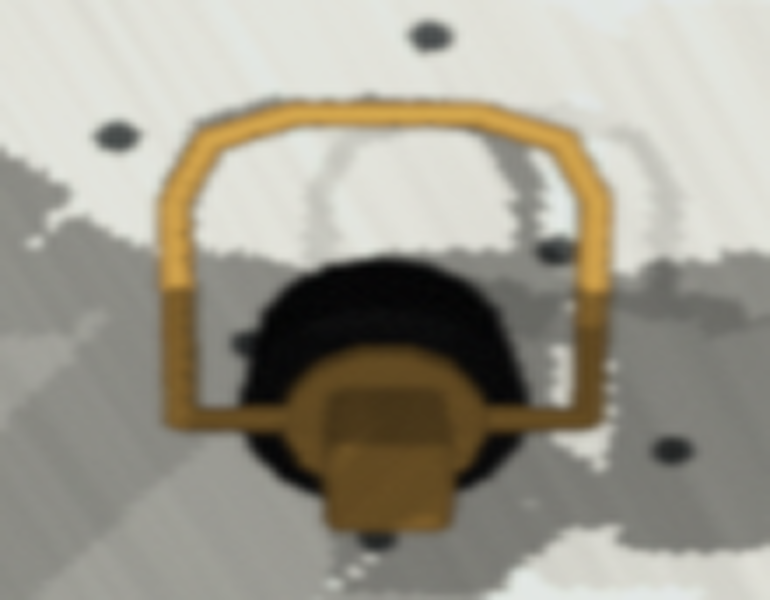

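Run:
```python
from h import *
w=load('w1');a=load('s0');b=load('d0')
A=lambda x,y:(330+x/5-.4,155+y/5-.4); B=lambda x,y:(232+(x-400)/5-.4,150+y/5-.4)
t=(285.2,217.2)
print('top w-scene',tri(w,t,a,A(165,58)),'w-side',tri(w,t,b,B(577,49)))
for z in(65,70,75,80):
    L=onz(w,(255,202.5),z);Rr=onz(w,(313.7,202.3),z);F=onz(w,(285.3,142.2),z);H=(L+Rr)/2
    print(z,'w',np.linalg.norm(L-Rr),'reach',np.linalg.norm(F-H),H.round(1),'yaw ring',np.degrees(np.arctan2(*(F-H)[1::-1])).round(1),np.degrees(np.arctan2(*(Rr-L)[1::-1])).round(1),'top',onz(w,t,z+45).round(1))
```

```text
top w-scene (array([497.89544769, 328.94259592, 119.84470188]), np.float64(1.7857476663004894)) w-side (array([498.62472231, 330.06185052, 122.21790065]), np.float64(0.8658554270826222))
65 w 58.85996150151226 reach 59.448903480002876 [497.8 327.2  65. ] yaw ring 65.7 -23.4 top [497.6 326.2 110. ]
70 w 57.93814892775968 reach 58.517867418719284 [498.3 328.5  70. ] yaw ring 65.7 -23.4 top [498.2 327.7 115. ]
75 w 57.016336354007095 reach 57.586831357435734 [498.8 329.8  75. ] yaw ring 65.7 -23.4 top [498.8 329.3 120. ]
80 w 56.094523780254484 reach 56.65579529615222 [499.3 331.1  80. ] yaw ring 65.7 -23.4 top [499.4 330.8 125. ]
```

Request:
jog_arm([
  [0,-0.4,0.4,0,0,0,0],
  [0,0,0,4,0,0,0],
  [0,0,0,4,0,0,0],
  [0,0,0,3,0,0,0],
  [0,0,0,1.8,0,0,0],
  [0,0,0,0,0,0,0],
  [0,0,0,0,0,0,0],
  [0,0,0,0,0,0,0],
])

```text
time: 3.4
tcp_pos: [500.1, 330.7, 92.7]
orientation: [179.9, -0.1, 66.2]
ft_force: [1.2, -0.7, -0.2]
grip_width: 46.2
grasp_force: 0.0
```

Request:
jog_arm([
  [-1,0,0,0,0,0,0],
  [-1,0,0,0,0,0,0],
  [-1,0,0,0,0,0,0],
  [-1,0,0,0,0,0,0],
  [-1,0,0,0,0,0,0],
  [-1,0,0,0,0,0,0],
  [-1,0,0,0,0,0,0],
  [-1,0,0,0,0,0,0],
], squeeze=40)

```text
time: 4.2
tcp_pos: [498.9, 330.3, 90.9]
orientation: [180.0, -0.0, 66.2]
ft_force: [-0.2, -0.0, 4.2]
grip_width: 15.6
grasp_force: 40.0
```

Request:
jog_arm([
  [-1,0,0,-1,0,0,0],
  [-1,0,0,-2,0,0,0],
  [-1,0,0,-3,0,0,0],
  [-1,0,0,-4,0,0,0],
  [-1,0,0,-4,0,0,0],
  [-1,0,0,-1,0,0,0],
  [-1,0,0,0,0,0,0],
  [-1,-2,1.2,0,0,0,0],
])

```text
time: 5.0
tcp_pos: [500.5, 308.3, 238.7]
orientation: [-179.9, 0.1, 66.3]
ft_force: [0.2, -0.0, -2.6]
grip_width: 15.8
grasp_force: 40.0
```

Request:
jog_arm([
  [-1,-4,2.3,0,0,0,0],
  [-1,-4,2.3,0,0,0,0],
  [-1,-4,2.3,0,0,0,0],
  [-1,-4,2.3,0,0,0,0],
  [-1,-4,2.4,0,0,0,0],
  [-1,-4,2.4,0,0,0,0],
  [-1,-4,2.4,0,0,0,0],
  [-1,-4,2.4,0,0,0,0],
])

```text
time: 5.8
tcp_pos: [542.8, -63.3, 237.4]
orientation: [-179.8, 0.0, 66.2]
ft_force: [1.4, -0.2, -2.2]
grip_width: 15.9
grasp_force: 40.0
```

Request:
jog_arm([
  [-1,-4,2.4,0,0,0,0],
  [-1,-4,2.4,0,0,0,0],
  [-1,-4,2.4,0,0,0,0],
  [-1,-1.9,1,0,0,0,0],
  [-1,0,0,0,0,0,-8.4],
  [-1,0,0,0,0,0,-8.4],
  [-1,0,0,0,0,0,-8.4],
  [-1,0,0,0,0,0,-8.4],
])

```text
time: 6.6
tcp_pos: [561.8, -221.5, 236.9]
orientation: [-179.8, -0.2, 100.1]
ft_force: [-0.1, -0.8, -1.7]
grip_width: 15.7
grasp_force: 40.0
```

Request:
jog_arm([
  [-1,0,0,0,0,0,0],
  [-1,0,0,0,0,0,0],
  [-1,0,0,0,0,0,0],
  [-1,0,0,0,0,0,0],
  [-1,0,0,0,0,0,0],
  [-1,0,0,0,0,0,0],
  [-1,0,0,0,0,0,0],
  [-1,0,0,0,0,0,0],
])

```text
time: 7.4
tcp_pos: [563.2, -222.0, 240.7]
orientation: [180.0, 0.0, 99.7]
ft_force: [0.4, -0.2, -2.3]
grip_width: 15.6
grasp_force: 40.0
```

Run:
```python
from h import *
w=cap('wrist','w2');cap('scene','s2');cap('side','d2');s=manip.get_state();print(s['tcp_pos'],s['orientation'],s['joint_pos'],s['grip_width'],s['time'])
```

```text
[ 563.17469561 -221.94069858  240.69415432] [1.79995824e+02 2.49407084e-03 9.97558999e+01] [-2.63611048e+01  7.81528243e+00  8.26011487e+01  4.47012710e-04
  8.95787250e+01 -3.61170080e+01] 15.521126843273134 7.55
```

View pics/w2.png

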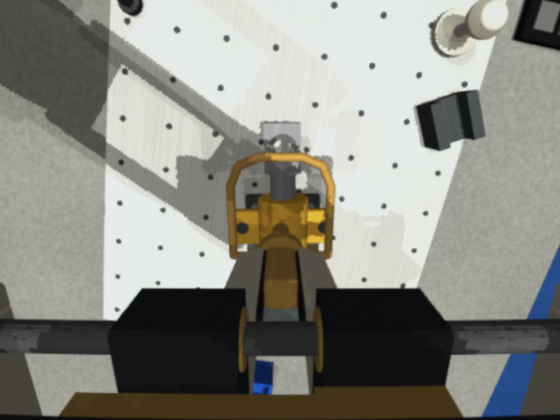

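The pin is gripped straight, with its ring forward (far bar at row 157). The lug's end shows behind it at (262–301, 123+), with the hole at about (282,144). I'll enlarge that.

Run:
```python
from h import *
w=load('w2')
cv2.imwrite('pics/w2c.png',cv2.resize(w['pixels'][110:170,242:322,::-1],(800,600),interpolation=cv2.INTER_CUBIC))
```

```text
(no output)
```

View pics/w2c.png

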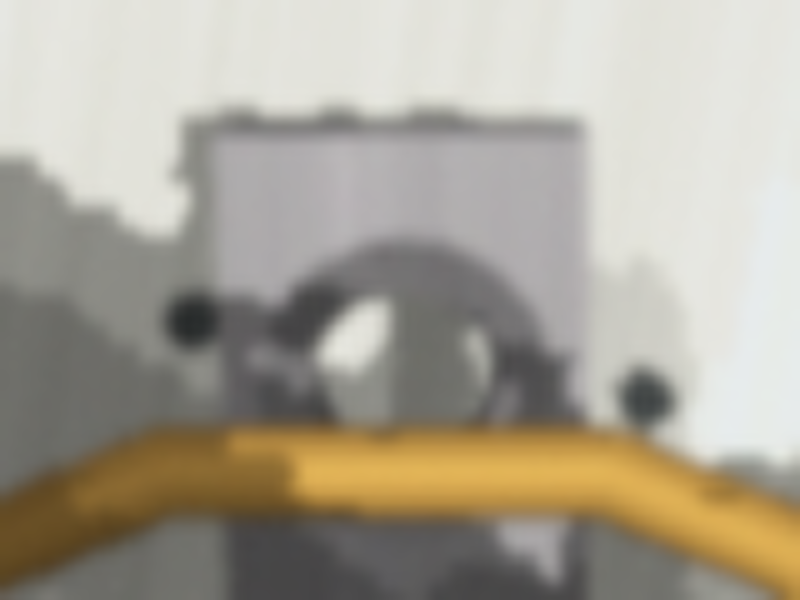

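Run:
```python
from h import *
w=load('w2');s=manip.get_state();T=s['tcp_pos'];p=np.radians(s['orientation'][2])
tx=np.array([np.cos(p),np.sin(p),0]);ty=np.array([np.sin(p),-np.cos(p),0])
P=lambda x,y:(242+x/10-.45,110+y/10-.45)
for z in(114,116,118,120):
    l=onz(w,P(212,132),z);r=onz(w,P(583,132),z);k=onz(w,P(397.5,243),z)
    print(z,np.linalg.norm(l-r).round(1),'by edge',((l+r)/2-22*tx).round(1),'by csk',(k-13*tx).round(1),'edge yaw',np.degrees(np.arctan2(*(r-l)[1::-1])))
B=onz(w,P(390,476),T[2]-20+5);print('bar rel tcp',(B-T)@tx,(B-T)@ty)
print(T)
```

```text
114 31.9 by edge [ 556.4 -173.4  114. ] by csk [ 556.5 -173.7  114. ] edge yaw 9.800709417959752
116 31.6 by edge [ 556.4 -173.3  116. ] by csk [ 556.5 -173.6  116. ] edge yaw 9.800709417959792
118 31.4 by edge [ 556.4 -173.3  118. ] by csk [ 556.4 -173.5  118. ] edge yaw 9.800709417959746
120 31.2 by edge [ 556.4 -173.2  120. ] by csk [ 556.4 -173.4  120. ] edge yaw 9.800709417959736
bar rel tcp 56.52937205454926 0.7992843886713263
[ 563.17469561 -221.94069858  240.69415432]
```

Request:
jog_arm([
  [-1,2.5,0.1,0,0,0,0],
  [-1,2.4,0,0,0,0,0],
  [-1,0,0,0,0,0,0],
  [-1,0,0,2.5,0,0,0],
  [-1,0,0,2,0,0,0],
  [-1,0,0,0.5,0,0,0],
  [-1,0,0,0,0,0,0],
  [-1,0,0,0,0,0,0],
])

```text
time: 8.35
tcp_pos: [556.4, -174.0, 191.8]
orientation: [179.9, 0.0, 99.7]
ft_force: [1.1, -0.1, -2.3]
grip_width: 15.5
grasp_force: 40.0
```

Request:
jog_arm([
  [-1,0,0,0.5,0,0,0],
  [-1,0,0,0.5,0,0,0],
  [-1,0,0,0.5,0,0,0],
  [-1,0,0,0.5,0,0,0],
  [-1,0,0,0,0,0,0],
  [-1,0,0,0,0,0,0],
  [-1,0,0,0,0,0,0],
  [-1,0,0,0,0,0,0],
])

```text
time: 9.15
tcp_pos: [556.0, -173.6, 171.0]
orientation: [180.0, 0.0, 99.8]
ft_force: [-0.4, -1.2, -1.8]
grip_width: 15.9
grasp_force: 40.0
```

Request:
jog_arm([
  [-1,0,0,0.6,0,0,0],
  [-1,0,0,0.6,0,0,0],
  [-1,0,0,0.6,0,0,0],
  [-1,0,0,0.6,0,0,0],
  [-1,0,0,0.6,0,0,0],
  [-1,0,0,0,0,0,0],
  [-1,0,0,0,0,0,0],
  [-1,0,0,0,0,0,0],
])

```text
time: 9.95
tcp_pos: [556.1, -173.6, 141.0]
orientation: [180.0, 0.0, 99.8]
ft_force: [-0.7, -0.1, -1.9]
grip_width: 16.1
grasp_force: 40.0
```

Request:
jog_arm([
  [-1,0,0,0.1,0,0,0],
  [-1,0,0,0.1,0,0,0],
  [-1,0,0,0.1,0,0,0],
  [-1,0,0,0,0,0,0],
  [-1,0,0,0,0,0,0],
  [-1,0,0,0,0,0,0],
  [-1,0,0,0,0,0,0],
  [-1,0,0,0,0,0,0],
])

```text
time: 10.75
tcp_pos: [555.8, -173.5, 137.7]
orientation: [180.0, 0.0, 99.8]
ft_force: [0.2, 0.1, -1.8]
grip_width: 15.6
grasp_force: 40.0
```

Request:
jog_arm([
  [-1,0,0,0.1,0,0,0],
  [-1,0,0,0.1,0,0,0],
  [-1,0,0,0,0,0,0],
  [-1,0,0,0,0,0,0],
  [-1,0,0,0,0,0,0],
  [-1,0,0,0,0,0,0],
  [-1,0,0,0,0,0,0],
  [-1,0,0,0,0,0,0],
])

```text
time: 11.55
tcp_pos: [555.9, -173.5, 135.8]
orientation: [180.0, 0.0, 99.8]
ft_force: [-0.5, -0.1, 2.2]
grip_width: 15.9
grasp_force: 40.0
```

Request:
jog_arm([
  [-1,0,0,0.1,0,0,0],
  [-1,0,0,0,0,0,0],
  [-1,0,0,0,0,0,0],
  [-1,0,0,0,0,0,0],
  [-0.2,0,0,0,0,0,0],
  [-0.2,0,0,0,0,0,0],
  [-0.2,0,0,0,0,0,0],
  [-0.2,0,0,0,0,0,0],
])

```text
time: 12.35
tcp_pos: [555.7, -173.4, 134.3]
orientation: [-180.0, -0.0, 99.8]
ft_force: [0.1, -0.2, 0.6]
grip_width: 36.6
grasp_force: 0.0
```

Request:
jog_arm([
  [-0.2,0,0,0,0,0,0],
  [-0.2,0,0,0,0,0,0],
  [-0.2,0,0,-2,0,0,0],
  [-0.2,0,0,-4,0,0,0],
  [-1,3,0,-2,0,0,0],
  [-1,2.5,0,0,0,0,0],
  [-1,0,0,0,0,0,0],
  [-1,0,0,0,0,0,0],
])

```text
time: 13.15
tcp_pos: [546.5, -119.1, 214.6]
orientation: [-180.0, 0.0, 99.8]
ft_force: [0.0, -1.4, 0.2]
grip_width: 9.7
grasp_force: 0.0
```

Run:
```python
from h import *
a=cap('scene','s3');b=cap('side','d3');w=cap('wrist','w3');s=manip.get_state();print(s['tcp_pos'],s['orientation'],s['grip_width'],s['time'])
f=lambda i,x,y,W,H:cv2.resize(i[y:y+H,x:x+W,::-1],(400,300),interpolation=cv2.INTER_CUBIC)
cv2.imwrite('pics/c3.png',np.vstack([np.hstack([f(a['pixels'],215,265,100,75),f(b['pixels'],330,220,100,75)]),np.hstack([f(w['pixels'],140,100,280,210),f(a['pixels'],0,0,560,420)])]))
```

```text
[ 546.26586612 -119.99358453  213.9576786 ] [-1.79942282e+02 -1.02036335e-02  9.97224763e+01] 0.9949013194021766 13.3
```

View pics/c3.png

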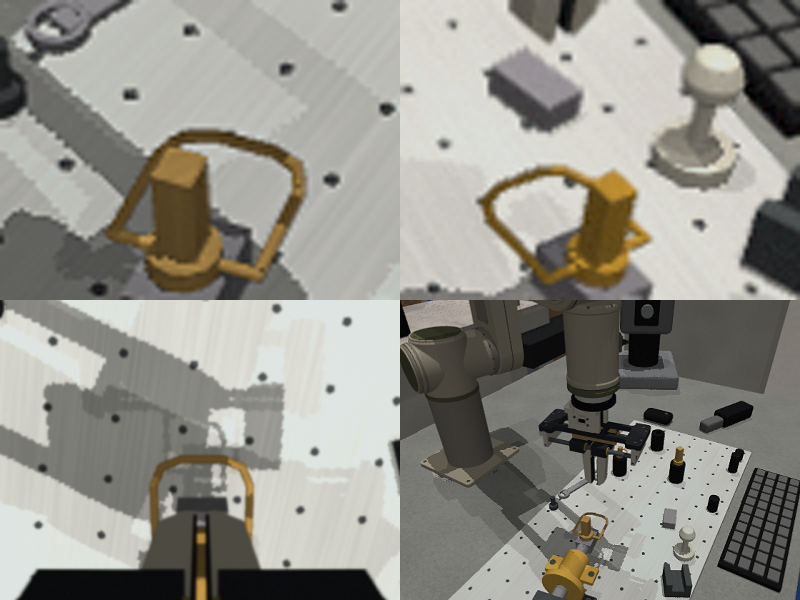

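The collar sits on the lug and the ring is open past the free end (far bar at wrist px ~(282,212)). I'll check the bar's position before pressing.

Run:
```python
from h import *
w=load('w3');s=manip.get_state();T=s['tcp_pos'];p=np.radians(s['orientation'][2])
im=w['pixels'];h=cv2.cvtColor(im,cv2.COLOR_RGB2HSV);m=(h[:,:,0]>8)&(h[:,:,0]<30)&(h[:,:,1]>90)&(h[:,:,2]>50)
v=[np.flatnonzero(m[200:225,c])+200 for c in(275,282,289)];print(v)
B=onz(w,(282,np.mean(v[1])),120.5);d=B-T;tx=np.array([np.cos(p),np.sin(p),0]);ty=np.array([np.sin(p),-np.cos(p),0]);print(B,d@tx,d@ty,d[2])
```

```text
[array([209, 210, 211, 212, 213]), array([209, 210, 211, 212, 213]), array([209, 210, 211, 212, 213])]
[ 547.94439758 -117.62431043  120.5       ] 2.05178117207381 2.054536852145196 -93.4576785968429
```

Request:
jog_arm([
  [-1,0,0.2,3,0,0,0],
  [-1,0,0,3,0,0,0],
  [-1,0,0,2,0,0,0],
  [-1,0,0,0.5,0,0,0],
  [-1,0,0,0.5,0,0,0],
  [-1,0,0,0.5,0,0,0],
  [-1,0,0,0.5,0,0,0],
  [-1,0,0,0.5,0,0,0],
])

```text
time: 14.1
tcp_pos: [549.2, -119.3, 110.3]
orientation: [179.9, 0.1, 99.8]
ft_force: [-1.3, -0.4, -0.4]
grip_width: 0.4
grasp_force: 0.2
```

Request:
jog_arm([
  [-1,0,0,0.5,0,0,0],
  [-1,0,0,0.5,0,0,0],
  [-1,0,0,0.5,0,0,0],
  [-1,0,0,0.5,0,0,0],
  [-1,0,0,0,0,0,0],
  [-1,0,0,0,0,0,0],
  [-1,0,0,0,0,0,0],
  [-1,0,0,0,0,0,0],
])

```text
time: 14.9
tcp_pos: [548.7, -119.0, 90.0]
orientation: [180.0, 0.0, 99.8]
ft_force: [0.7, -0.8, -0.4]
grip_width: 0.2
grasp_force: 0.0
```

Request:
jog_arm([
  [-1,0,0,-3,0,0,0],
  [-1,0,0,-4,0,0,0],
  [-1,1,0,-5,0,0,0],
  [-1,3,0,-3,0,0,0],
  [-1,4,0,0,0,0,0],
  [-1,0,0,0,0,0,0],
  [-1,0,0,0,0,0,0],
  [-1,0,0,0,0,0,0],
])

```text
time: 15.7
tcp_pos: [534.8, -40.8, 238.2]
orientation: [-180.0, 0.0, 99.8]
ft_force: [0.7, -1.0, -0.6]
grip_width: 0.6
grasp_force: 0.0
```

Run:
```python
from h import *
a=cap('scene','s4');b=cap('side','d4');s=manip.get_state();print(s['tcp_pos'],s['ft_force'],s['time'])
f=lambda i,x,y,W,H:cv2.resize(i[y:y+H,x:x+W,::-1],(400,300),interpolation=cv2.INTER_CUBIC)
cv2.imwrite('pics/c4.png',np.hstack([f(a['pixels'],215,285,100,75),f(b['pixels'],330,240,100,75)]))
```

```text
[534.7406146  -41.1300031  237.96573455] [ 0.06318327  0.25366983 -0.53431324] 15.8
```

View pics/c4.png

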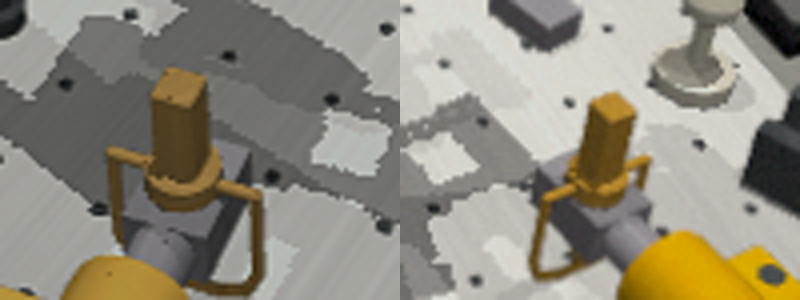

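The pin stands upright with its collar down. The ring hangs vertically around the lug, with its bar below the tip at scene crop (235,288), so it has snapped shut. I'm handing the job in.

```bash
python3 -c "
from station import manip
print(manip.finish_job())"
```

```text
the job is handed in; nothing more can be done
None
```

The linchpin is in the arbor's hole with its collar down on the bar and its ring snapped shut around the tip; the arm is clear, and the job was handed in at about 16 s (no verdict was returned).

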